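# Dispense the syringe filter from the carousel

### The job

Turn the dosing wheel by its bar grip until the cup holding the syringe filter sits centrally over the trap at the front of the dispenser, with the trap still shut. Then push the lever over to tip the trap, so that the filter drops into the catch tray below. Do not touch the filter, and keep the vial up in its own cup.

Things in the scene. Friction and masses are not known exactly. Their poses are not given: they have to be found in the camera images.
- dispenser: Bench dispenser, fixed to the worktop: aluminium deck 158 x 170 mm on four posts, deck top 90 mm above the worktop, base plate and open catch tray below. Origin: on the worktop under the wheel's axis; z up; its front, with trap, lever and tray, looks along its own -x, roughly towards the robot.
- trap_centre (a point): Middle of the top of the trap, 49 mm in front of the wheel's axis: a steel flap 52 x 52 mm, flush in a notch in the front of the deck. Cups stand over it when turned to the front.
- tray_floor (a point): Middle of the floor of the steel catch tray under the trap, 9 mm above the worktop. The tray measures 122 mm (dispenser's x) by 124 mm (y); its rim is 27 mm above this point.
- dosing_wheel: Grey wheel, 134 mm across: six floorless cups (inner diameter 32, outer 38, 26 mm high) at 48 mm radius, at 0, 60, 120.. degrees from its own x; they push what stands in them over the deck. Turns either way about the vertical, 2.8 rad from its start, light friction (0.06 N m), stays where left. Origin: on the axis at its underside, 91.5 mm above the worktop.
- bar_grip (a point): Centre of the black bar grip on top of the wheel's hub, 139.5 mm above the worktop. The bar is 46 mm long along the wheel's x, 14 mm thick along its y and 28 mm high (14 mm above and below this point); the hub and cups end 22 mm below this point, the vial 15 mm below.
- syringe_filter: White syringe filter, a 27 mm disc with a short nipple on a flat round foot, 24 mm high, standing loose in one of the wheel's cups, 45 to 75 degrees to one side or the other of the trap. Origin: centre of its underside. Another such filter on the worktop has no part in this.
- screw_vial: Small screw-cap vial, 12 mm diameter, 32 mm high, standing loose in another cup of the wheel, 120 degrees from the filter's cup. Origin: centre of its underside. It is not to be dispensed; it may lean in its cup.
- trap (a joint): Tilt of trap and lever, rad: 0 = trap shut, 1.4 = fully tipped, at a stop. Light friction (0.06 N m, some 1.5 N at the lever); stays where left. The hinge runs along the dispenser's x at y = +26, z = 87 mm in its frame. At 0 the lever leans 0.7 rad from upright towards the dispenser's +y; pushed over towards -y it ends leaning 0.7 rad to that side with the trap hanging open.
- lever_ball (a point): Centre of the 18 mm black ball on the lever, a 10 mm steel rod on the trap's shaft in front of the deck at x = -111 mm in the dispenser's frame; 50 mm from the hinge. Shut: at (-111, +58, 125) mm in the dispenser's frame; fully tipped: at (-111, -6, 125) mm; highest, 137 mm, halfway.

How it is judged (in metres and radians):
On the way, in this order (a step that is already met when the one before it is completed fails the run):
1. the loaded cup is over the shut trap: the filter is within 15 mm of the trap's centre, still on it (x of syringe_filter in the frame of dispenser between -0.064 and -0.034 m and y of syringe_filter in the frame of dispenser between -0.015 and 0.015 m and z of syringe_filter in the frame of dispenser above 0.08 m and value of joint trap below 0.15 rad), for 0.3 s.
2. the trap is tipped by more than 1 rad (value of joint trap above 1 rad), for 0.1 s.
At the end, for the whole second after the job is handed in: The filter lies in the catch tray (between its walls, less than 45 mm above the worktop); the vial is still up in its cup on the deck. The lever may stay where it is (x of syringe_filter in the frame of dispenser between -0.116 and 0.006 m and y of syringe_filter in the frame of dispenser between -0.062 and 0.062 m and z of syringe_filter in the frame of dispenser below 0.045 m and z of screw_vial in the frame of dispenser above 0.08 m and horizontal distance between screw_vial and dosing_wheel below 0.07 m); the robot touches nothing.
It fails at once if the fingers touch the filter (contact force between the fingers and syringe_filter above 0.5 N).
It fails at once if the vial leaves its cup (z of screw_vial in the frame of dispenser below 0.07 m or z of screw_vial in the frame of dispenser above 0.115 m or horizontal distance between screw_vial and dosing_wheel above 0.075 m).
It also fails if it takes over 38 s, if anything falls off the work surface, if the arm or the gripper's body presses on something with over 40 N, if the wrist force passes 120 N, or if a joint passes its speed limit or range.

### The arm

A 6-joint arm with a two-finger parallel gripper is mounted at the origin on a cart in front of the work surface, level with it; the furniture and walls round the work are solid. World frame = base frame: x ahead of the robot, y to its left, z up, the work surface at z = 0. Lengths are in mm, angles in rad, forces in N, time in s.
With the tool pointing down it reaches from about 350 to 775 mm from the base axis. Payload 7.3 kg.
Tool frame: the origin (TCP) lies at the very end of the fingers, on their centre line; the grasp point (between the pads) lies bot.grip_point_offset behind it (bot.grip_point_offset is the distance from the TCP to the grasp point, in mm); z points along the fingers, y is the line along which they close (so a half turn about z gives the same grasp; the last joint's range is limited). The gripper opens to 92 mm and grips with 3 to 60 N. Pads are 19 mm wide; open, the fingers measure 130 mm over their backs; the gripper's body (75 mm by 190 mm) begins 47 mm behind the grasp point.
Start: joints at [-1.421, 0.342, 1.524, -0, 1.275, -0.146], TCP at [153.063, -502.212, 226.741] pointing down, gripper open.
Joint ranges: [-2.53, 2.53], [-0.77, 2.02], [0.04, 2.7], [-1, 4.14], [0.28, 2.66], [-3.11, 3.11]. Speed limits (rad/s): [2.57, 2.57, 3.14, 3.14, 3.14, 3.14].

### API

Orientations are given as [roll, pitch, yaw] about the fixed x, y, z axes, in that order (R = Rz(yaw) Ry(pitch) Rx(roll)).
In Python, from plant import bot gives the robot as it stands. The module is installed in compiled form; this text tells all that it offers.
- The arm moves only by the tool carry_out, never from a script. Its argument "plan" is a list of rows, each an object of numbers: "tx", "ty", "tz": the shift along the world's x, y, z in mm; "rx", "ry", "rz": the turn, a rotation vector about the world's x, y, z in rad. A call has 1 to 12 rows; each row shifts and turns the commanded pose from where the row before left it; what a row does not reach is not made up. A row lasts 1/10 s, in which the tool goes at most 50 mm and 8.59 degrees, less where a joint would pass 70% of its speed; a pose out of reach is approached as far as the arm can. A call with a gripper value outside its range is refused whole. "gripper" is the closure, from 0 (fully open) to 1 (shut), set as the call begins (left out, the last holds). The fingers move at their own pace and stop on an object; the grip force is fixed at half the most. Time passes only in rows, so rows that do not move let the fingers close. It gives the time, the measured TCP pose, the force, the opening and the grip force at its end, in the units of the state.
- bot.get_obs(): the state, without advancing time (a new reading comes with each control period).
- bot.capture(name): name is "scene" or "top" or "wrist"; returns the picture (480x640x3 uint8, red, green, blue); there is no depth.
- bot.camera_model(name): a dict with "camera_matrix" (3x3 intrinsics, pixels), "R" (3x3) and "t" (3): a world point X has camera coordinates R X + t. Camera axes: x right, y down, z forward; pixel columns grow to the right and rows downward; lengths in mm; the calibration is good to about 2 mm. The wrist camera is an equidistant fisheye: a pixel r from the principal point sees the ray r / f radians off the axis. A picture is of the moment at which its call begins: read the wrist's pose just before it. camera_model takes no time and is no camera call; for the wrist camera it gives the pose at the moment of the call.
- bot.close_job(): hands the job in; it is judged then, once.
The state is a dict: "time": time; "joint_positions": joint angles; "dq": joint speeds; "tau": joint torques, N m; "tool_pos": TCP position; "tcp_rot": TCP orientation; "contact_force": force on the tool from outside, world axes, zero at the start; "moment": the same for the moment, N m; "grip_width": finger opening in mm; "finger_force": force on a finger pad.
Only numpy, scipy, OpenCV 4.12 (cv2) and the standard library are available. Lean on these libraries where they do the work, as an engineer would, in place of code of your own. Each camera call takes 0.05 s, during which the arm holds its last target. There are 200 camera calls.

## Working session

There is one attempt and no reset: what is moved stays moved. The work goes in short steps, Python scripts to look and compute and a tool call to move; the robot and the scene stay as the last step left them, time stands still between calls to the robot, and variables do not carry over. Pictures are saved under pics/ and viewed, at most 10 in all, crops included, and the job is handed in when it is done.

Besides the shell and the picture viewer there is one more tool, called after "Call:" in YAML: its name, and indented under it one key for each argument. carry_out: Moves the arm, as the interface text tells. Its arguments: {"type":"object","properties":{"plan":{"type":"array"},"gripper":{"type":"number"}},"required":["plan"]}

```bash
mkdir -p pics; python3 - <<'E'
from plant import bot
import cv2
for n in("scene","top"):
    cv2.imwrite(f"pics/{n}1.png",bot.capture(n)[:,:,::-1])
    m=bot.camera_model(n);print(n,m)
o=bot.get_obs();print(o,bot.grip_point_offset)
E
```

```text
scene {'camera_matrix': array([[486.77755694,   0.        , 312.35094374],
       [  0.        , 486.77755694, 245.28867216],
       [  0.        ,   0.        ,   1.        ]]), 'R': array([[-0.82795395, -0.56079384, -0.00158861],
       [-0.42710002,  0.63239963, -0.64626332],
       [ 0.36342512, -0.53439777, -0.76311284]]), 't': array([528.90493863, 204.3703435 , 825.52620689])}
top {'camera_matrix': array([[590.15607708,   0.        , 318.23330261],
       [  0.        , 590.15607708, 237.5294414 ],
       [  0.        ,   0.        ,   1.        ]]), 'R': array([[-0.00629734, -0.99973182, -0.02228513],
       [-0.99688772,  0.0080276 , -0.07842466],
       [ 0.07858252,  0.0217219 , -0.99667093]]), 't': array([179.29367053, 555.60873296, 924.35184342])}
{'time': 0.1, 'joint_positions': array([-1.42101320e+00,  3.42688396e-01,  1.52493193e+00,  7.43288778e-07,
        1.27539298e+00, -1.45978617e-01]), 'dq': array([-0.00157727, -0.00101834, -0.00309927,  0.00078318,  0.00012937,
        0.00150367]), 'tau': array([ 1.57444862e-03, -4.32003379e+01, -2.44694424e+01,  7.18525588e-02,
        5.25904284e-02, -4.41843486e-05]), 'tool_pos': array([ 152.99806307, -501.82910128,  226.09246862]), 'tcp_rot': array([-3.14018722e+00, -2.07351177e-04,  2.95761377e-01]), 'contact_force': array([-0.34980841,  0.42929149,  0.56486412]), 'moment': array([ 0.03183985,  0.01183535, -0.00472823]), 'finger_force': 0.0, 'grip_width': 91.81690236868953} 18.8
```

View pics/scene1.png

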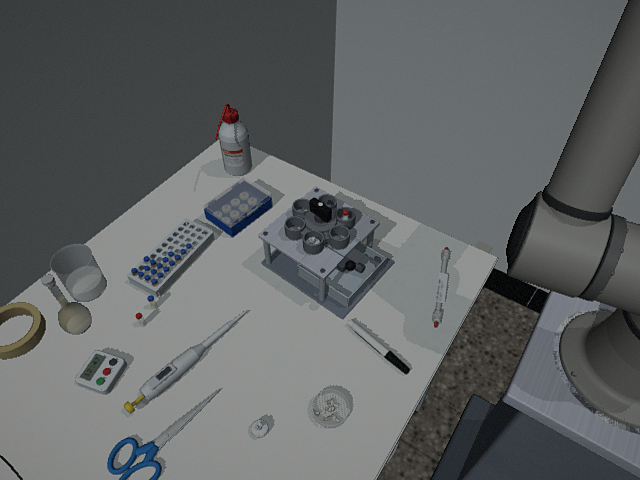

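View pics/top1.png

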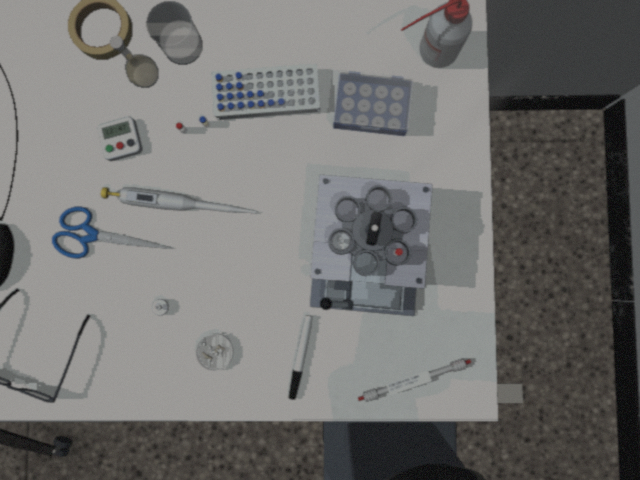

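The dispenser shows in the top view around (373,235). The filter's cup is at about (342,241), the vial's red cap at (398,252), the grip at (375,228) and the lever ball at (326,303). I'll enlarge this part to read it more closely.

```bash
python3 - <<'E'
import cv2
a=cv2.imread("pics/top1.png")[170:320,300:445]
cv2.imwrite("pics/crop1.png",cv2.resize(a,(580,600),interpolation=cv2.INTER_CUBIC))
E
```

```text
(no output)
```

View pics/crop1.png

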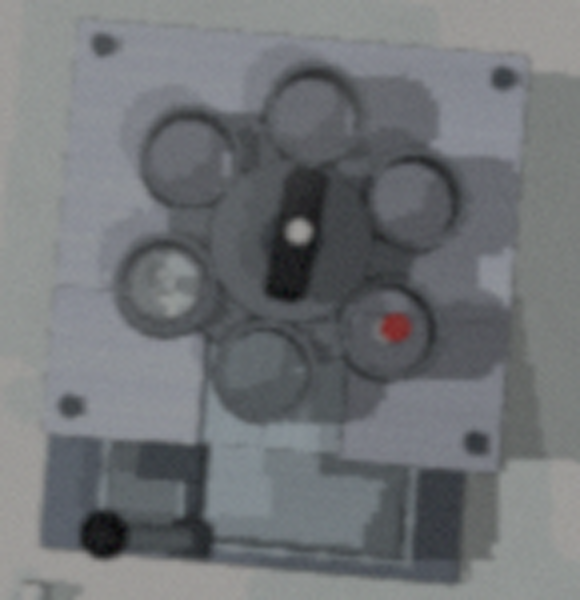

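```bash
cat >h.py <<'E'
import numpy as np
def ray(m,p,z):
    K,R,t=m["camera_matrix"],m["R"],m["t"]
    d=R.T@np.linalg.solve(K,np.array([p[0],p[1],1.]));c=-R.T@t
    return (c+d*(z-c[2])/d[2])
E
python3 - <<'E'
from plant import bot
import numpy as np
from h import ray
m=bot.camera_model("top")
P=lambda u,v,z:ray(m,(300+u/4,170+v/4),z)[:2]
np.set_printoptions(precision=1,suppress=True)
c=[P(*p,90) for p in[(80,20),(528,55),(497,470),(42,432)]]
print("corners",c,[np.linalg.norm(c[i]-c[i-1]) for i in range(4)])
ax=P(299,231,153.5);ball=P(103,533,125)
cups=[P(*p,117.5) for p in[(188,160),(312,117),(412,203),(387,332),(260,375),(165,287)]]
cc=np.mean(cups,0);print("axis",ax,"cups",cc,"ball",ball)
f=(c[0]+c[1]-c[2]-c[3]);l=c[0]+c[3]-c[1]-c[2]
print("yaw deck",np.arctan2(f[1],f[0]),np.arctan2(-l[0],l[1]))
for a in(ax,cc):
    d=ball-a;print("yaw ball",np.arctan2(d[1],d[0])-np.arctan2(58,-111),np.linalg.norm(d),np.hypot(58,111))
for q in cups:
    d=q-cc;print(np.degrees(np.arctan2(d[1],d[0])),np.linalg.norm(d))
b=P(313,172,153.5)-P(285,298,153.5);print("bar",np.degrees(np.arctan2(b[1],b[0])),np.linalg.norm(b))
E
```

```text
corners [array([646.1, 170.6]), array([631.1,   2.8]), array([476.3,  17.6]), array([491.4, 185.7])] [np.float64(155.46773621275977), np.float64(168.4309822402866), np.float64(155.52102913301013), np.float64(168.85394781057536)]
axis [559.6  94.1] cups [557.8  95.7] ball [455.1 163. ]
yaw deck -0.09615192291044702 -0.08943650820694479
yaw ball -0.10132000428905386 125.18908183726681 125.23977004130916
yaw ball -0.0981613849477827 122.80982325158476 125.23977004130916
48.53460780094986 47.40709454901425
-11.60839656677832 47.66599229369989
-71.64199480794858 47.645296954668225
-131.73402080005434 47.475098969083035
167.43665351448706 47.90180885377083
108.39484519105304 46.6807234887527
bar -13.230194810881326 44.91623334136861
```

Measured: wheel axis about (559,95) and dispenser yaw about -0.095. The filter's cup is at 108°, so the wheel turns about +66° to bring it to the front at 174.5°. The bar points at -11.7°, and the sizes and spacings match those given. I'll move above the grip.

Call:
carry_out:
  plan:
    - {"tx": 22,"ty": 33,"tz": 1,"rz": -0.03}
    - {"tx": 22,"ty": 33,"tz": 1,"rz": -0.03}
    - {"tx": 22,"ty": 33,"tz": 1,"rz": -0.03}
    - {"tx": 22,"ty": 33,"tz": 1,"rz": -0.03}
    - {"tx": 22,"ty": 33,"rz": -0.03}
    - {"tx": 22,"ty": 33,"rz": -0.03}
    - {"tx": 22,"ty": 33,"rz": -0.03}
    - {"tx": 22,"ty": 33,"rz": -0.03}
    - {"tx": 22,"ty": 33,"rz": -0.03}
    - {"tx": 22,"ty": 33,"rz": -0.03}
    - {"tx": 22,"ty": 33,"rz": -0.03}
    - {"tx": 22,"ty": 33,"rz": -0.03}
  gripper: 0.6

```text
invalid input at $.plan[0]: expected keys tx, ty, tz, rx, ry, rz
```

Call:
carry_out:
  plan:
    - {"tx": 22,"ty": 33,"rz": -0.03}
    - {"tx": 22,"ty": 33,"rz": -0.03}
    - {"tx": 22,"ty": 33,"rz": -0.03}
    - {"tx": 22,"ty": 33,"rz": -0.03}
    - {"tx": 22,"ty": 33,"rz": -0.02}
    - {"tx": 22,"ty": 33}
    - {"tx": 10,"ty": 2}
    - {}

```text
invalid input at $.plan[0]: expected keys tx, ty, tz, rx, ry, rz
```

```bash
python3 - <<'E'
from plant import bot
import cv2,pickle
m=bot.camera_model("wrist");o=bot.get_obs()
a=bot.capture("wrist")[:,:,::-1]
cv2.imwrite("pics/wrist1.png",a);pickle.dump(m,open("w1.pkl","wb"))
print(m,o["tool_pos"],o["tcp_rot"],o["grip_width"],o["time"])
E
```

```text
{'camera_matrix': array([[371.64829954,   0.        , 322.42915328],
       [  0.        , 371.64829954, 241.37351983],
       [  0.        ,   0.        ,   1.        ]]), 'R': array([[ 0.29046451, -0.95688476, -0.00138757],
       [-0.92486622, -0.28111661,  0.25611701],
       [-0.24546453, -0.07310959, -0.96664479]]), 't': array([-524.41595395,  -32.20700961,  388.85156548])} [ 152.99806307 -501.82910128  226.09246862] [-3.14018722e+00 -2.07351177e-04  2.95761377e-01] 91.81690236868953 0.1
```

View pics/wrist1.png

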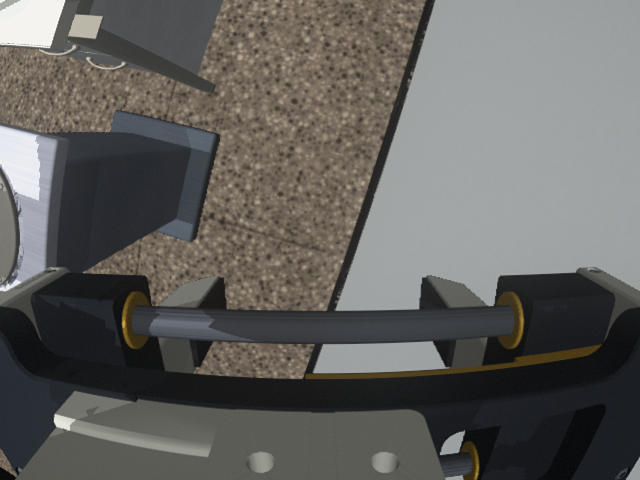

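Both moves were refused because every row needs all six keys. The wrist picture shows only the floor and the fingers at (200,300) and (450,300). I'll send the moves again with full rows.

Call:
carry_out:
  plan:
    - {"tx": 22,"ty": 33,"tz": 1,"rx": 0,"ry": 0,"rz": -0.03}
    - {"tx": 22,"ty": 33,"tz": 1,"rx": 0,"ry": 0,"rz": -0.03}
    - {"tx": 22,"ty": 33,"tz": 1,"rx": 0,"ry": 0,"rz": -0.03}
    - {"tx": 22,"ty": 33,"tz": 1,"rx": 0,"ry": 0,"rz": -0.03}
    - {"tx": 22,"ty": 33,"tz": 0,"rx": 0,"ry": 0,"rz": -0.03}
    - {"tx": 22,"ty": 33,"tz": 0,"rx": 0,"ry": 0,"rz": -0.03}
    - {"tx": 22,"ty": 33,"tz": 0,"rx": 0,"ry": 0,"rz": -0.03}
    - {"tx": 22,"ty": 33,"tz": 0,"rx": 0,"ry": 0,"rz": -0.03}
    - {"tx": 22,"ty": 33,"tz": 0,"rx": 0,"ry": 0,"rz": -0.03}
    - {"tx": 22,"ty": 33,"tz": 0,"rx": 0,"ry": 0,"rz": -0.03}
    - {"tx": 22,"ty": 33,"tz": 0,"rx": 0,"ry": 0,"rz": -0.03}
    - {"tx": 22,"ty": 33,"tz": 0,"rx": 0,"ry": 0,"rz": -0.03}
  gripper: 0.6

```text
time: 1.35
tool_pos: [417.6, -104.6, 230.7]
tcp_rot: [3.141, 0.0, -0.065]
contact_force: [0.2, -0.2, -0.3]
grip_width: 36.8
finger_force: 0.0
```

Call:
carry_out:
  plan:
    - {"tx": 22,"ty": 33,"tz": 0,"rx": 0,"ry": 0,"rz": -0.03}
    - {"tx": 22,"ty": 33,"tz": 0,"rx": 0,"ry": 0,"rz": -0.03}
    - {"tx": 22,"ty": 33,"tz": 0,"rx": 0,"ry": 0,"rz": -0.03}
    - {"tx": 22,"ty": 33,"tz": 0,"rx": 0,"ry": 0,"rz": -0.03}
    - {"tx": 22,"ty": 33,"tz": 0,"rx": 0,"ry": 0,"rz": -0.02}
    - {"tx": 22,"ty": 33,"tz": 0,"rx": 0,"ry": 0,"rz": 0}
    - {"tx": 10,"ty": 2,"tz": 0,"rx": 0,"ry": 0,"rz": 0}
    - {"tx": 0,"ty": 0,"tz": 0,"rx": 0,"ry": 0,"rz": 0}
    - {"tx": 0,"ty": 0,"tz": 0,"rx": 0,"ry": 0,"rz": 0}

```text
time: 2.25
tool_pos: [558.4, 93.0, 230.3]
tcp_rot: [3.141, 0.001, -0.205]
contact_force: [-0.8, -0.3, -0.1]
grip_width: 36.8
finger_force: 0.0
```

```bash
python3 - <<'E'
from plant import bot
import cv2,pickle
m=bot.camera_model("wrist");o=bot.get_obs()
a=bot.capture("wrist")[:,:,::-1]
cv2.imwrite("pics/wrist2.png",a);pickle.dump(m,open("w1.pkl","wb"))
print(o["tool_pos"],o["tcp_rot"],o["grip_width"],o["time"])
E
```

```text
[558.44492028  93.00476816 230.27742753] [ 3.14076122e+00  1.35270974e-03 -2.04622001e-01] 36.79610265446999 2.25
```

View pics/wrist2.png

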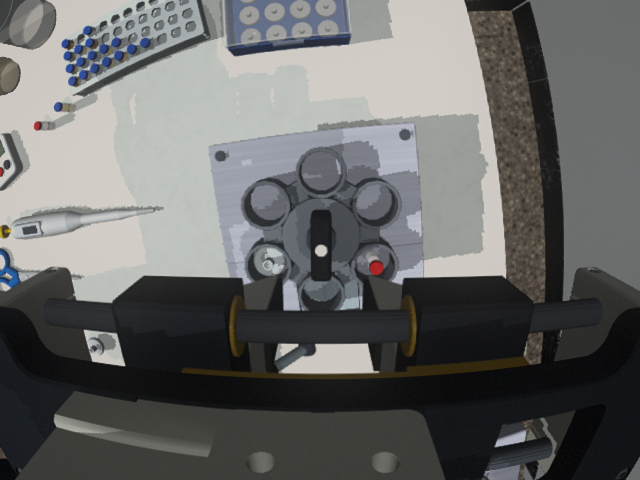

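The wrist view shows the bar almost in line with the image's vertical, with its dot at (320.5,251) and its ends at about (320.5,210) and (321,281). The back cup is at (321.5,171), the filter at (268,263) and the vial's cap at (376,267).

```bash
python3 - <<'E'
import pickle,numpy as np
m=pickle.load(open("w1.pkl","rb"));K,R,t=m["camera_matrix"],m["R"],m["t"]
def P(u,v,z):
    x,y=u-K[0,2],v-K[1,2];r=np.hypot(x,y);th=r/K[0,0]
    d=R.T@np.array([x/r*np.sin(th),y/r*np.sin(th),np.cos(th)]);c=-R.T@t
    return (c+d*(z-c[2])/d[2])[:2]
print(P(320.5,251,153.5))
a,b=P(320.5,210,153.5),P(321,281,153.5);d=a-b;print((a+b)/2,np.linalg.norm(d),np.arctan2(d[1],d[0]))
cs=[P(u,v,117.5) for u,v in[(321.5,171),(266.5,202),(376.5,202)]];print(cs)
d=cs[1]-cs[2];print("wheel ang",np.arctan2(-d[0],d[1]))
E
```

```text
[557.95171376  93.83268315]
[560.95348922  93.03384599] 48.34689222696719 -0.20013774321562441
[array([606.44019328,  83.08359809]), array([592.62953816, 127.51047625]), array([575.99982334,  47.9313759 ])]
wheel ang -0.20600634008480073
```

Call:
carry_out:
  plan:
    - {"tx": 0.5,"ty": 1,"tz": -25,"rx": 0,"ry": 0,"rz": 0}
    - {"tx": 0,"ty": 0,"tz": -30,"rx": 0,"ry": 0,"rz": 0}
    - {"tx": 0,"ty": 0,"tz": -26,"rx": 0,"ry": 0,"rz": 0}
    - {"tx": 0,"ty": 0,"tz": -14,"rx": 0,"ry": 0,"rz": 0}
    - {"tx": 0,"ty": 0,"tz": -6,"rx": 0,"ry": 0,"rz": 0}
    - {"tx": 0,"ty": 0,"tz": 0,"rx": 0,"ry": 0,"rz": 0}
    - {"tx": 0,"ty": 0,"tz": 0,"rx": 0,"ry": 0,"rz": 0}

```text
time: 3.0
tool_pos: [560.0, 94.3, 130.8]
tcp_rot: [-3.141, -0.002, -0.205]
contact_force: [0.0, 0.3, 0.1]
grip_width: 36.1
finger_force: 0.0
```

Call:
carry_out:
  plan:
    - {"tx": 0,"ty": 0,"tz": 0,"rx": 0,"ry": 0,"rz": 0}
    - {"tx": 0,"ty": 0,"tz": 0,"rx": 0,"ry": 0,"rz": 0}
    - {"tx": 0,"ty": 0,"tz": 0,"rx": 0,"ry": 0,"rz": 0}
    - {"tx": 0,"ty": 0,"tz": 0,"rx": 0,"ry": 0,"rz": 0}
    - {"tx": 0,"ty": 0,"tz": 0,"rx": 0,"ry": 0,"rz": 0}
  gripper: 1

```text
time: 3.5
tool_pos: [559.6, 93.9, 130.2]
tcp_rot: [3.14, -0.0, -0.204]
contact_force: [-2.1, -4.8, 3.9]
grip_width: 13.7
finger_force: 30.0
```

The grip is on: opening 13.7 mm against the 14 mm bar, with a small side force. I'll turn by +1.157 rad.

Call:
carry_out:
  plan:
    - {"tx": 0,"ty": 0,"tz": 0,"rx": 0,"ry": 0,"rz": 0.04}
    - {"tx": 0,"ty": 0,"tz": 0,"rx": 0,"ry": 0,"rz": 0.08}
    - {"tx": 0,"ty": 0,"tz": 0,"rx": 0,"ry": 0,"rz": 0.08}
    - {"tx": 0,"ty": 0,"tz": 0,"rx": 0,"ry": 0,"rz": 0.08}
    - {"tx": 0,"ty": 0,"tz": 0,"rx": 0,"ry": 0,"rz": 0.08}
    - {"tx": 0,"ty": 0,"tz": 0,"rx": 0,"ry": 0,"rz": 0.08}
    - {"tx": 0,"ty": 0,"tz": 0,"rx": 0,"ry": 0,"rz": 0.08}
    - {"tx": 0,"ty": 0,"tz": 0,"rx": 0,"ry": 0,"rz": 0.08}

```text
time: 4.3
tool_pos: [559.6, 94.1, 130.2]
tcp_rot: [3.141, 0.0, 0.399]
contact_force: [-2.1, -3.9, 4.2]
grip_width: 14.1
finger_force: 30.0
```

Call:
carry_out:
  plan:
    - {"tx": 0,"ty": 0,"tz": 0,"rx": 0,"ry": 0,"rz": 0.08}
    - {"tx": 0,"ty": 0,"tz": 0,"rx": 0,"ry": 0,"rz": 0.08}
    - {"tx": 0,"ty": 0,"tz": 0,"rx": 0,"ry": 0,"rz": 0.08}
    - {"tx": 0,"ty": 0,"tz": 0,"rx": 0,"ry": 0,"rz": 0.08}
    - {"tx": 0,"ty": 0,"tz": 0,"rx": 0,"ry": 0,"rz": 0.08}
    - {"tx": 0,"ty": 0,"tz": 0,"rx": 0,"ry": 0,"rz": 0.08}
    - {"tx": 0,"ty": 0,"tz": 0,"rx": 0,"ry": 0,"rz": 0.05}
    - {"tx": 0,"ty": 0,"tz": 0,"rx": 0,"ry": 0,"rz": 0.03}
    - {"tx": 0,"ty": 0,"tz": 0,"rx": 0,"ry": 0,"rz": 0}
    - {"tx": 0,"ty": 0,"tz": 0,"rx": 0,"ry": 0,"rz": 0}
    - {"tx": 0,"ty": 0,"tz": 0,"rx": 0,"ry": 0,"rz": 0}

```text
time: 5.4
tool_pos: [559.4, 94.3, 130.2]
tcp_rot: [3.141, 0.001, 0.955]
contact_force: [-2.1, -4.9, 5.5]
grip_width: 13.6
finger_force: 30.0
```

Call:
carry_out:
  plan:
    - {"tx": 0,"ty": 0,"tz": 0,"rx": 0,"ry": 0,"rz": 0}
    - {"tx": 0,"ty": 0,"tz": 0,"rx": 0,"ry": 0,"rz": 0}
    - {"tx": 0,"ty": 0,"tz": 0,"rx": 0,"ry": 0,"rz": 0}
  gripper: 0.6

```text
time: 5.7
tool_pos: [559.6, 95.1, 129.5]
tcp_rot: [-3.141, -0.0, 0.956]
contact_force: [0.0, 0.7, 0.6]
grip_width: 33.4
finger_force: 0.0
```

Call:
carry_out:
  plan:
    - {"tx": 0,"ty": 0,"tz": 15,"rx": 0,"ry": 0,"rz": 0}
    - {"tx": 0,"ty": 0,"tz": 30,"rx": 0,"ry": 0,"rz": 0}
    - {"tx": 0,"ty": 0,"tz": 35,"rx": 0,"ry": 0,"rz": 0}
    - {"tx": 0,"ty": 0,"tz": 20,"rx": 0,"ry": 0,"rz": 0}
    - {"tx": -10,"ty": 40,"tz": 0,"rx": 0,"ry": 0,"rz": 0}
    - {"tx": -10,"ty": 45,"tz": 0,"rx": 0,"ry": 0,"rz": 0}
    - {"tx": -10,"ty": 45,"tz": 0,"rx": 0,"ry": 0,"rz": 0}
    - {"tx": 0,"ty": 0,"tz": 0,"rx": 0,"ry": 0,"rz": 0}
  gripper: 1

```text
time: 6.5
tool_pos: [527.9, 229.9, 229.6]
tcp_rot: [-3.14, -0.002, 0.961]
contact_force: [0.1, -0.9, -0.3]
grip_width: 0.5
finger_force: 0.0
```

```bash
python3 - <<'E'
from plant import bot
import cv2
a=bot.capture("top")[170:320,300:445,::-1]
cv2.imwrite("pics/top2.png",cv2.resize(a,(580,600),interpolation=cv2.INTER_CUBIC))
E
```

```text
(no output)
```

View pics/top2.png

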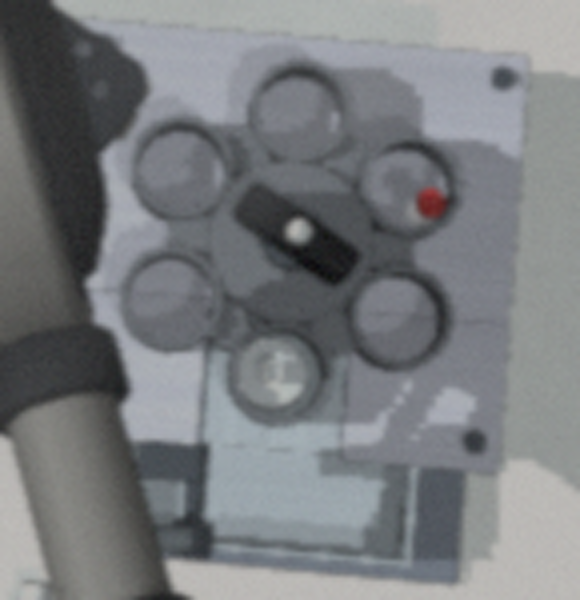

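The view shows the filter's cup at (275,376), in the middle of the trap (205–343). The vial is still in its own cup at (430,203). Next I'll go to the lever's +y side with closed fingers, narrow side along the push.

Call:
carry_out:
  plan:
    - {"tx": -18,"ty": -8,"tz": 0,"rx": 0,"ry": 0,"rz": 0.13}
    - {"tx": -18,"ty": -9,"tz": 0,"rx": 0,"ry": 0,"rz": 0.13}
    - {"tx": -18,"ty": -9,"tz": 0,"rx": 0,"ry": 0,"rz": 0.13}
    - {"tx": -19,"ty": -9,"tz": 0,"rx": 0,"ry": 0,"rz": 0.125}
    - {"tx": 0,"ty": 0,"tz": -25,"rx": 0,"ry": 0,"rz": 0}
    - {"tx": 0,"ty": 0,"tz": -35,"rx": 0,"ry": 0,"rz": 0}
    - {"tx": 0,"ty": 0,"tz": -30,"rx": 0,"ry": 0,"rz": 0}
    - {"tx": 0,"ty": 0,"tz": -15,"rx": 0,"ry": 0,"rz": 0}
    - {"tx": 0,"ty": 0,"tz": -6,"rx": 0,"ry": 0,"rz": 0}
    - {"tx": 0,"ty": 0,"tz": 0,"rx": 0,"ry": 0,"rz": 0}
    - {"tx": 0,"ty": 0,"tz": 0,"rx": 0,"ry": 0,"rz": 0}

```text
time: 7.65
tool_pos: [457.3, 189.5, 119.6]
tcp_rot: [3.14, -0.0, 1.47]
contact_force: [-0.3, 0.1, -0.1]
grip_width: 0.6
finger_force: 0.0
```

Call:
carry_out:
  plan:
    - {"tx": -0.5,"ty": -5,"tz": 0,"rx": 0,"ry": 0,"rz": 0}
    - {"tx": -1,"ty": -9,"tz": 0,"rx": 0,"ry": 0,"rz": 0}
    - {"tx": -1,"ty": -9,"tz": 0,"rx": 0,"ry": 0,"rz": 0}
    - {"tx": -1,"ty": -9,"tz": 0,"rx": 0,"ry": 0,"rz": 0}
    - {"tx": -1,"ty": -9,"tz": 0,"rx": 0,"ry": 0,"rz": 0}
    - {"tx": -1,"ty": -9,"tz": 0,"rx": 0,"ry": 0,"rz": 0}
    - {"tx": -0.5,"ty": -8,"tz": 0,"rx": 0,"ry": 0,"rz": 0}
    - {"tx": -0.5,"ty": -6,"tz": 0,"rx": 0,"ry": 0,"rz": 0}
    - {"tx": 0,"ty": -4,"tz": 0,"rx": 0,"ry": 0,"rz": 0}
    - {"tx": 0,"ty": 0,"tz": 0,"rx": 0,"ry": 0,"rz": 0}
    - {"tx": 0,"ty": 0,"tz": 0,"rx": 0,"ry": 0,"rz": 0}
    - {"tx": 0,"ty": 0,"tz": 0,"rx": 0,"ry": 0,"rz": 0}

```text
time: 8.85
tool_pos: [449.9, 121.8, 118.6]
tcp_rot: [-3.141, 0.0, 1.471]
contact_force: [-0.4, -0.2, 0.4]
grip_width: 0.6
finger_force: 0.0
```

Call:
carry_out:
  plan:
    - {"tx": 1,"ty": 10,"tz": 0,"rx": 0,"ry": 0,"rz": 0}
    - {"tx": 2,"ty": 20,"tz": 10,"rx": 0,"ry": 0,"rz": 0}
    - {"tx": 0,"ty": 30,"tz": 30,"rx": 0,"ry": 0,"rz": 0}
    - {"tx": -10,"ty": 35,"tz": 30,"rx": 0,"ry": 0,"rz": 0}
    - {"tx": -20,"ty": 40,"tz": 30,"rx": 0,"ry": 0,"rz": 0}
    - {"tx": -20,"ty": 40,"tz": 10,"rx": 0,"ry": 0,"rz": 0}
    - {"tx": 0,"ty": 40,"tz": 0,"rx": 0,"ry": 0,"rz": 0}
    - {"tx": 0,"ty": 0,"tz": 0,"rx": 0,"ry": 0,"rz": 0}

```text
time: 9.65
tool_pos: [403.3, 338.7, 227.0]
tcp_rot: [3.14, -0.002, 1.476]
contact_force: [0.1, 0.0, -0.0]
grip_width: 0.6
finger_force: 0.0
```

```bash
python3 - <<'E'
from plant import bot
import cv2,numpy as np
a=bot.capture("top")[170:320,300:445,::-1];b=bot.capture("scene")[180:320,250:405,::-1]
r=lambda i:cv2.resize(i,(400,400),interpolation=cv2.INTER_CUBIC)
cv2.imwrite("pics/end1.png",np.hstack([r(a),r(b)]))
E
```

```text
(no output)
```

View pics/end1.png

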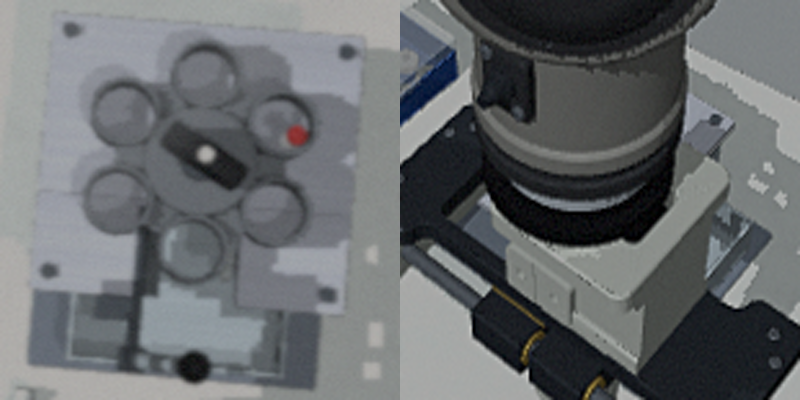

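The trap is open, the ball is at its tipped position (193,367) and the vial is in its cup. The arm hides the scene view, so I'll swing it aside to confirm where the filter lies.

Call:
carry_out:
  plan:
    - {"tx": 0,"ty": -10,"tz": 20,"rx": 0,"ry": 0,"rz": 0}
    - {"tx": 0,"ty": -45,"tz": 20,"rx": 0,"ry": 0,"rz": 0}
    - {"tx": 0,"ty": -45,"tz": 0,"rx": 0,"ry": 0,"rz": 0}
    - {"tx": 0,"ty": -45,"tz": 0,"rx": 0,"ry": 0,"rz": 0}
    - {"tx": 0,"ty": -45,"tz": 0,"rx": 0,"ry": 0,"rz": 0}
    - {"tx": 0,"ty": -45,"tz": 0,"rx": 0,"ry": 0,"rz": 0}
    - {"tx": 0,"ty": -45,"tz": 0,"rx": 0,"ry": 0,"rz": 0}
    - {"tx": 0,"ty": -45,"tz": 0,"rx": 0,"ry": 0,"rz": 0}
    - {"tx": 0,"ty": -45,"tz": 0,"rx": 0,"ry": 0,"rz": 0}
    - {"tx": 0,"ty": -45,"tz": 0,"rx": 0,"ry": 0,"rz": 0}
    - {"tx": 0,"ty": -45,"tz": 0,"rx": 0,"ry": 0,"rz": 0}
    - {"tx": 0,"ty": -20,"tz": 0,"rx": 0,"ry": 0,"rz": 0}

```text
time: 10.95
tool_pos: [403.3, -150.0, 266.3]
tcp_rot: [-3.141, 0.001, 1.466]
contact_force: [-0.5, 1.1, 1.1]
grip_width: 0.4
finger_force: 0.0
```

```bash
python3 - <<'E'
from plant import bot
import cv2,numpy as np
a=bot.capture("top")[170:320,300:445,::-1];b=bot.capture("scene")[180:320,250:405,::-1]
r=lambda i:cv2.resize(i,(400,400),interpolation=cv2.INTER_CUBIC)
cv2.imwrite("pics/end2.png",np.hstack([r(a),r(b)]))
E
```

```text
(no output)
```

View pics/end2.png

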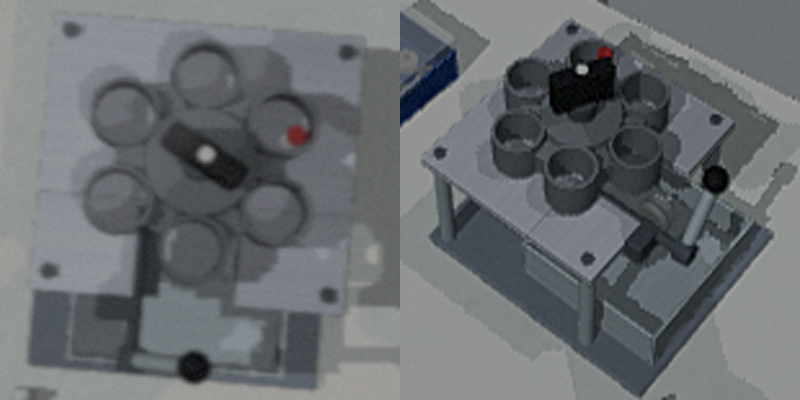

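In the scene view the cup over the trap is empty, and a pale round object shows at (655,212), which is about pixel (348.8,254.2) in the full picture. I'll check whether that point lies in the tray.

```bash
python3 - <<'E'
from plant import bot
import numpy as np,cv2
from h import ray
m=bot.camera_model("scene")
c,s=np.cos(-.095),np.sin(-.095);Rt=np.array([[c,s],[-s,c]])
for z in(12,22,40,70,90):
    p=ray(m,(348.8,254.2),z);print(z,Rt@(p[:2]-[559.3,94.2]))
b=bot.capture("scene")[225:285,320:400,::-1]
cv2.imwrite("pics/end3.png",cv2.resize(b,(800,600),interpolation=cv2.INTER_CUBIC))
E
```

```text
12 [-46.32714257 -37.43515008]
22 [-50.78953046 -30.54004449]
40 [-58.82182865 -18.12885443]
70 [-72.2089923    2.55646233]
90 [-81.13376806  16.34667351]
```

View pics/end3.png

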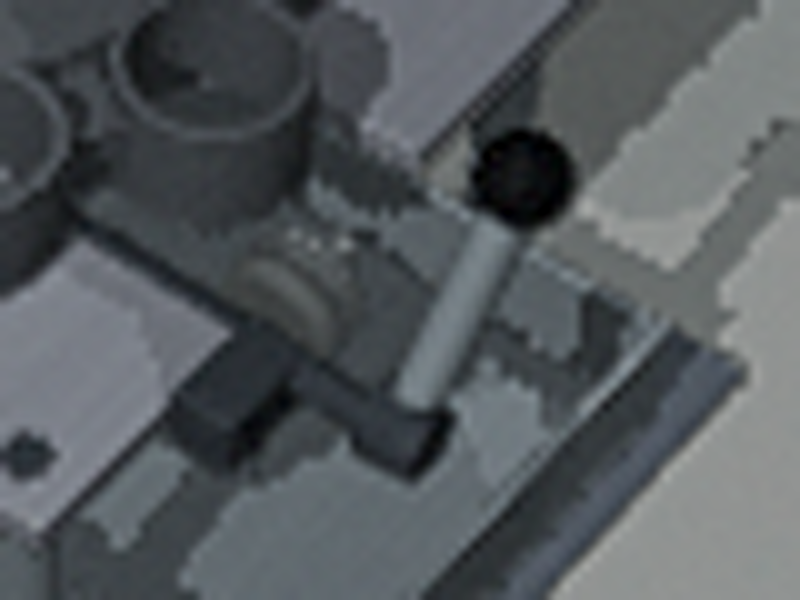

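The filter lies on its side in the tray at about (-51,-30) mm in the dispenser's frame. Nothing up higher along that line of sight could hold it, so I'm handing in.

```bash
python3 -c "
from plant import bot
print(bot.close_job())"
```

```text
the job is handed in; nothing more can be done
None
```

The job is handed in, with no verdict returned: the filter was turned over the shut trap and dropped into the catch tray by the lever, and the last pictures show the vial still up in its cup.

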